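# Snap the lid onto the food tub

## Robot

A 6-joint arm with a two-finger parallel gripper is mounted at the origin on the work surface; the furniture and walls round the work are solid. World frame = base frame: x ahead of the robot, y to its left, z up, the work surface at z = 0. Lengths are in m, angles in rad, forces in N, time in s.
With the tool pointing down it reaches from about 0.325 to 0.75 m from the base axis. Payload 7.6 kg.
Tool frame: the origin (TCP) lies midway between the tips of the shut fingers; the grasp point (between the pads) lies 19 mm behind it (ctrl.grasp_offset is the distance from the TCP to the grasp point, in m); z points along the fingers, y is the line along which they close (so a half turn about z gives the same grasp; the last joint's range is limited). The gripper opens to 85 mm and grips with 20 to 120 N. Pads are 22 mm wide; open, the fingers measure 114 mm over their backs; the gripper's body (76 mm by 85 mm) begins 54 mm behind the grasp point. The pads swing forward as they close: fully open they stand 13 mm farther back than shut.
Start: joints at [1.22, 0.052, 1.401, -0, 1.689, -0.07], TCP at [0.145, 0.504, 0.231] pointing down, gripper open.
Joint ranges: [-2.9, 2.9], [-0.91, 2.17], [0.12, 2.37], [-1.06, 4.2], [0.26, 2.73], [-2.93, 2.93]. Speed limits (rad/s): [2.57, 2.57, 3.01, 3.14, 3.14, 3.14].

## Interface

Orientations are given as a unit quaternion [x, y, z, w].
In Python, from bench import ctrl gives the robot as it stands.
- The arm moves only by the tool carry_out, never from a script. Its argument "rows" is a list of rows, each an object with "turn": the turn, a rotation vector about the tool's x, y, z normalised to -1 to 1, where 1 is 6 degrees, a list of three; "slide": the shift along the tool's x, y, z normalised to -1 to 1, where 1 is 0.02 m, a list of three; "grip": the closure, from -1 (fully open) to 1 (shut), so that 0 is half open. A call has 1 to 12 rows; each row shifts and turns the commanded pose from where the row before left it, along the tool's axes as they then stand; what a row does not reach is not made up. A row lasts 1/8 s, in which the tool goes at most 62.5 mm and 10.7 degrees, less where a joint would pass 70% of its speed; a pose out of reach is approached as far as the arm can. A call with a number of a shift or a turn outside -1 to 1 is refused whole. A call with a gripper value outside its range is refused whole. The fingers move at their own pace and stop on an object; "grip_force" is the grip in N (left out, the last holds). Time passes only in rows, so rows that do not move let the fingers close. It gives the time, the measured TCP pose, the force, the opening and the grip force at its end, in the units of the state.
- ctrl.get_obs(): the state, without advancing time (a new reading comes with each control period).
- ctrl.read_camera(name): name is "scene" or "top" or "wrist"; returns a dict with "frame" (384x512x3 uint8, red, green, blue), "depth" (384x512 float32, m along the optical axis (not along the pixel's ray), 0 where there is no reading), "camera_matrix" (3x3 intrinsics, pixels), "extrinsics" (4x4, takes a point from camera to world coordinates); the wrist camera has in their place "T_tool_cam" (4x4, takes a point from camera to tool coordinates, whose origin is the TCP and whose axes are the flange's). Camera axes: x right, y up, looking along -z (the intrinsics and any distortion apply to the point x, -y, -z); pixel columns grow to the right and rows downward; lengths in m; the calibration is good to about 2 mm. A picture is of the moment at which its call begins: read the wrist's pose just before it.
- ctrl.finish_job(): hands the job in; it is judged then, once.
The state is a dict: "t": time; "joint_positions": joint angles; "qvel": joint speeds; "tau": joint torques, N m; "position": TCP position; "tool_rot": TCP orientation; "ft_force": force on the tool from outside, world axes, zero at the start; "ft_torque": the same for the moment, N m; "opening": finger opening in m; "gripper_force": force on a finger pad.
Only numpy, scipy, OpenCV 4.12 (cv2) and the standard library are available. Lean on these libraries where they do the work, as an engineer would, in place of code of your own. Each camera call takes 0.05 s, during which the arm holds its last target. There are 200 camera calls.

## Task

Close the open round food tub: take the one of the two loose lids that fits its mouth, set it on the tub and press it straight down until it snaps fully home, flush on the rim all round. Leave the tub standing where it is and the other lid where it lies.

Things in the scene. Friction and masses are not known exactly. Their poses are not given: they have to be found in the camera images.
- tub_rim (a point): Centre of the open round food tub's mouth, level with its rim top; z up. Loose, 0.4 kg, white plastic, empty, 64 mm high, 120 mm across the rim, whose inside narrows from 113 to 100 mm in 10 mm: a lid let go within 8 mm of the middle slides in. Spring catches in the mouth stop a lid laid on 5 to 7 mm too high; 6 to 10 N straight down on its grip snaps it home.
- lid_large_grip (a point): Centre of the upright round grip (30 mm across, 24 mm high, plain) on the larger lid, which fits the tub; z up. Grey plastic, 0.09 kg, loose on the table, plug down. Disc 122 mm across, 4 mm thick; its underside, 16 mm below this point, lies on the rim when home. Tapered plug below it 25 mm deep, 79 mm across at the foot, 97 mm at the snap bead. Yaw does not matter.
- lid_small_grip (a point): Centre of the round grip of the smaller lid, which is too small for the tub. Same grey plastic, same grip and heights as the larger lid, but its disc is only 90 mm across. Lies loose on the table with its plug down; not to be moved.

How it is judged:
By the outcome, as a careful person would: the job done as asked, in the order asked, and still so for the second after the job is handed in, with the robot touching nothing.
It also fails if it takes over 42 s, if anything falls off the work surface, if the arm or the gripper's body presses on something with over 40 N, if the wrist force passes 120 N, or if a joint passes its speed limit or range.

## Working session

There is one attempt and no reset: what is moved stays moved. The work goes in short steps, Python scripts to look and compute and a tool call to move; the robot and the scene stay as the last step left them, time stands still between calls to the robot, and variables do not carry over. Pictures are saved under pics/ and viewed, at most 10 in all, crops included, and the job is handed in when it is done.

Besides the shell and the picture viewer there is one more tool, called after "Request:" by a JSON object that holds its "fn" and its "kwargs". carry_out: Moves the arm, as the interface text tells. Scaled input: -1 to 1 covers 0.02 m each way for a shift and 6 degrees each way for a turn. Its arguments: {"type":"object","properties":{"rows":{"type":"array"},"grip_force":{"type":"number"}},"required":["rows"]}

```bash
mkdir -p pics
cat > h.py <<'E'
import numpy as np,cv2
from bench import ctrl
def cloud(c):
    K=c["camera_matrix"];d=c["depth"];v,u=np.indices(d.shape)
    p=np.stack([(u-K[0,2])/K[0,0]*d,-(v-K[1,2])/K[1,1]*d,-d,np.ones_like(d)],-1)
    return (p@np.array(c["extrinsics"]).T)[...,:3]
E
python3 - <<'E'
from h import *
for n in("top","scene"):
    c=ctrl.read_camera(n);cv2.imwrite(f"pics/{n}1.png",c["frame"][...,::-1]);np.savez(n+".npz",**c)
    P=cloud(c);ok=c["depth"]>0
    print(n,c["camera_matrix"].round(1).tolist(),np.array(c["extrinsics"]).round(3).tolist())
o=ctrl.get_obs();print(o)
E
```

```text
top [[444.7, 0.0, 262.7], [0.0, 444.7, 185.3], [0.0, 0.0, 1.0]] [[0.023, 0.992, -0.124, 0.339], [-1.0, 0.024, 0.002, 0.125], [0.005, 0.124, 0.992, 1.202], [0.0, 0.0, 0.0, 1.0]]
scene [[371.8, 0.0, 258.5], [0.0, 371.8, 191.7], [0.0, 0.0, 1.0]] [[0.83, 0.25, -0.498, -0.01], [-0.557, 0.404, -0.725, -0.554], [0.02, 0.88, 0.475, 0.52], [0.0, 0.0, 0.0, 1.0]]
{'t': 0.1, 'joint_positions': array([ 1.21968978e+00,  5.27996915e-02,  1.40160777e+00,  2.45281622e-05,
        1.68858351e+00, -7.03266122e-02]), 'qvel': array([ 0.00035423, -0.0005768 , -0.00355799, -0.00024155,  0.00071624,
        0.00064439]), 'tau': array([ 8.88564409e-04, -3.82580316e+01, -3.60987711e+01, -8.01971464e-05,
        4.76078523e-03,  4.15225963e-05]), 'position': array([0.14537613, 0.50420259, 0.23055087]), 'tool_rot': array([ 1.39927801e-01,  9.90161462e-01, -6.81148048e-04, -1.58147518e-04]), 'ft_force': array([-0.684534  ,  0.02907101, -0.12283896]), 'ft_torque': array([-0.01810894,  0.04837178, -0.03017515]), 'gripper_force': 0.0, 'opening': 0.08550251515890088}
```

View pics/top1.png

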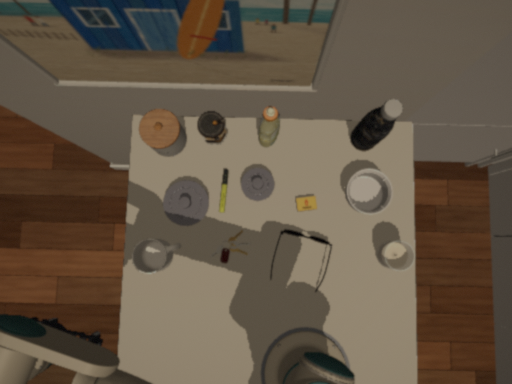

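View pics/scene1.png

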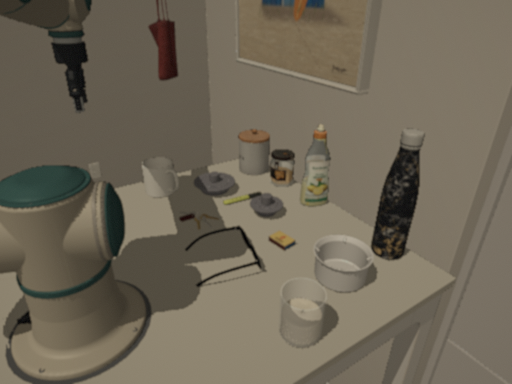

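The top view shows the large lid at (186,201), the small lid at (257,182) and the tub at (369,191). A bottle stands near the tub at (375,128), a candle glass at (397,255) and a jar at (160,128) beside the large lid. I'll measure them next.

Run:
```python
from h import *
c=dict(np.load("top.npz"));P=cloud(c);d=c["depth"]
def seg(name,uv,r,z0,z1):
    v,u=np.indices(d.shape);m=(np.hypot(u-uv[0],v-uv[1])<r)&(d>0)&(P[...,2]>z0)&(P[...,2]<z1)
    q=P[m];(cx,cy),R=cv2.minEnclosingCircle(q[:,:2].astype(np.float32))
    print(name,len(q),"circ",round(cx,4),round(cy,4),round(2*R,4),"mean",q.mean(0).round(4),"z",np.percentile(q[:,2],[5,50,95]).round(4))
seg("table",(240,320),12,-1,1)
seg("Ldisc",(186,201),26,.018,.036);seg("Lgrip",(186,201),12,.045,.065)
seg("Sdisc",(257,182),19,.018,.036);seg("Sgrip",(257,182),12,.045,.065)
seg("tubrim",(369,191),26,.056,.075);seg("bottle",(380,120),38,.03,.4)
seg("jar",(160,128),24,.03,.4);seg("mug",(152,256),24,.03,.4);seg("candle",(397,255),20,.02,.4)
for n in ("soap",(268,122)),("pot2",(211,125)):seg(*n,20,.03,.4)
c=dict(np.load("scene.npz"));P=cloud(c);d=c["depth"]
seg("sLgrip",(215,178),10,.045,.065);seg("stub",(342,262),34,.056,.075)
```

```text
table 435 circ 0.1309 0.1739 0.0615 mean [ 0.131   0.1737 -0.0004] z [-0.0045 -0.0003  0.0031]
Ldisc 1535 circ 0.4347 0.3264 0.1228 mean [0.4336 0.3256 0.0288] z [0.0249 0.0288 0.0325]
Lgrip 107 circ 0.434 0.326 0.0301 mean [0.4336 0.3252 0.0522] z [0.0478 0.0524 0.0567]
Sdisc 768 circ 0.4882 0.1377 0.0898 mean [0.4878 0.1376 0.0288] z [0.0251 0.0289 0.0325]
Sgrip 101 circ 0.4882 0.1376 0.0296 mean [0.4877 0.1377 0.0524] z [0.0482 0.0523 0.0565]
tubrim 429 circ 0.4725 -0.1521 0.1198 mean [ 0.4743 -0.1572  0.0616] z [0.0568 0.0616 0.0663]
bottle 2973 circ 0.6775 -0.1732 0.1906 mean [ 0.6467 -0.1423  0.1796] z [0.053  0.1865 0.2871]
jar 1588 circ 0.6272 0.3983 0.1438 mean [0.6122 0.3818 0.1135] z [0.0625 0.1212 0.1261]
mug 547 circ 0.2986 0.3903 0.1087 mean [0.2953 0.4012 0.07  ] z [0.0341 0.077  0.0927]
candle 920 circ 0.311 -0.2191 0.0778 mean [ 0.3104 -0.2208  0.0573] z [0.0392 0.0481 0.0901]
soap 826 circ 0.65 0.1133 0.1114 mean [0.6316 0.1125 0.1364] z [0.0475 0.1404 0.2183]
pot2 855 circ 0.6454 0.2653 0.1059 mean [0.6345 0.2586 0.0856] z [0.0403 0.0957 0.1002]
sLgrip 61 circ 0.4335 0.3224 0.033 mean [0.4305 0.3194 0.0509] z [0.0458 0.052  0.054 ]
stub 586 circ 0.4718 -0.1543 0.1213 mean [ 0.4804 -0.1501  0.0613] z [0.0568 0.0617 0.0648]
```

Every size and height agrees with what was given: discs 122 and 90 mm, rim 120 mm. The large grip is at (0.434, 0.326) and the tub at (0.4725, -0.152). I'm moving over the large lid.

Request:
{"fn": "carry_out", "kwargs": {"rows": [{"turn": [0,0,0],"slide": [-0.96,-0.268,0],"grip": -1},{"turn": [0,0,0],"slide": [-0.96,-0.268,0],"grip": -1},{"turn": [0,0,0],"slide": [-0.96,-0.268,0],"grip": -1},{"turn": [0,0,0],"slide": [-0.96,-0.268,0],"grip": -1},{"turn": [0,0,0],"slide": [-0.96,-0.268,0],"grip": -1},{"turn": [0,0,0],"slide": [-0.96,-0.268,0],"grip": -1},{"turn": [0,0,0],"slide": [-0.96,-0.268,0],"grip": -1},{"turn": [0,0,0],"slide": [-0.96,-0.268,0],"grip": -1},{"turn": [0,0,0],"slide": [-0.96,-0.268,0],"grip": -1},{"turn": [0,0,0],"slide": [-0.96,-0.268,0],"grip": -1},{"turn": [0,0,0],"slide": [-0.96,-0.268,0],"grip": -1},{"turn": [0,0,0],"slide": [-0.96,-0.268,0],"grip": -1}]}}

```text
t: 1.6
position: [0.3494, 0.3783, 0.2308]
tool_rot: [0.14, 0.99, -0.0, -0.0]
ft_force: [-0.1, 0.4, 0.4]
opening: 0.0854
gripper_force: 0.0
```

Request:
{"fn": "carry_out", "kwargs": {"rows": [{"turn": [0,0,0],"slide": [-0.96,-0.268,0.7],"grip": -1},{"turn": [0,0,0],"slide": [-0.96,-0.268,1],"grip": -1},{"turn": [0,0,0],"slide": [-0.96,-0.268,1],"grip": -1},{"turn": [0,0,0],"slide": [-0.96,-0.268,1],"grip": -1},{"turn": [0,0,0],"slide": [-0.96,-0.268,1],"grip": -1},{"turn": [0,0,0],"slide": [0,0,0.8],"grip": -1},{"turn": [0,0,0],"slide": [0,0,0],"grip": -1},{"turn": [0,0,0],"slide": [0,0,0],"grip": -1}]}}

```text
t: 2.6
position: [0.4337, 0.3271, 0.1221]
tool_rot: [0.14, 0.99, 0.0, 0.0]
ft_force: [-0.0, 0.2, 0.6]
opening: 0.0853
gripper_force: 0.0
```

```bash
cat >> h.py <<'E'
from scipy.spatial.transform import Rotation as R
def wrist():
    o=ctrl.get_obs();c=ctrl.read_camera("wrist")
    T=np.eye(4);T[:3,:3]=R.from_quat(o["tool_rot"]).as_matrix();T[:3,3]=o["position"]
    c["extrinsics"]=T@np.array(c["T_tool_cam"]);return o,c,cloud(c)
def show(o):
    print({k:np.round(o[k],4).tolist() for k in("t","position","tool_rot","ft_force","opening","gripper_force")})
E
python3 - <<'E'
from h import *
o,c,P=wrist();show(o);cv2.imwrite("pics/w1.png",c["frame"][...,::-1])
m=(c["depth"]>0)&(np.hypot(P[...,0]-.434,P[...,1]-.326)<.08)
for a,b in((.018,.036),(.046,.06)):
    q=P[m&(P[...,2]>a)&(P[...,2]<b)]
    if len(q)>9: print(len(q),cv2.minEnclosingCircle(q[:,:2].astype(np.float32)),np.median(q,0).round(4))
E
```

```text
{'t': 2.6, 'position': [0.4337, 0.3271, 0.1221], 'tool_rot': [0.1395, 0.9902, 0.0005, 0.0004], 'ft_force': [-0.0077, 0.1701, 0.5987], 'opening': 0.0853, 'gripper_force': 0.0}
13539 ((0.4331275224685669, 0.3268924355506897), 0.06089441478252411) [0.4261 0.3291 0.0296]
1096 ((0.43293219804763794, 0.32692062854766846), 0.015015659853816032) [0.4318 0.3273 0.0534]
```

View pics/w1.png

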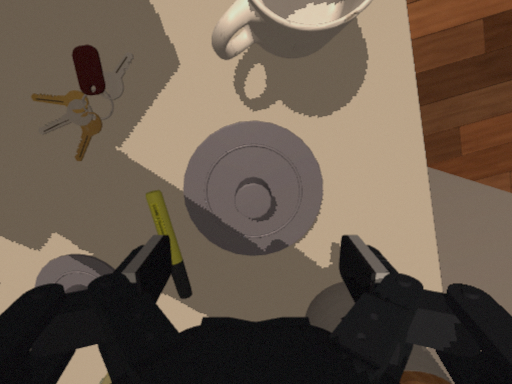

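The wrist view shows the large lid at about (253,188), with its grip at (252,200) lying between the fingers. It measures (0.433, 0.327), which matches the TCP. I'm descending and gripping.

Request:
{"fn": "carry_out", "kwargs": {"rows": [{"turn": [0,0,0],"slide": [0,0,1],"grip": -1},{"turn": [0,0,0],"slide": [0,0,1],"grip": -1},{"turn": [0,0,0],"slide": [0,0,1],"grip": -1},{"turn": [0,0,0],"slide": [0,0,1],"grip": -1},{"turn": [0,0,0],"slide": [0,0,0.6],"grip": -1},{"turn": [0,0,0],"slide": [0,0,0],"grip": -1},{"turn": [0,0,0],"slide": [0,0,0],"grip": -1}], "grip_force": 40}}

```text
t: 3.52
position: [0.4344, 0.3269, 0.0304]
tool_rot: [0.14, 0.99, 0.001, 0.001]
ft_force: [-0.2, -0.3, 0.3]
opening: 0.0857
gripper_force: 0.0
```

Request:
{"fn": "carry_out", "kwargs": {"rows": [{"turn": [0,0,0],"slide": [0,0,0],"grip": 1},{"turn": [0,0,0],"slide": [0,0,0],"grip": 1},{"turn": [0,0,0],"slide": [0,0,0],"grip": 1},{"turn": [0,0,0],"slide": [0,0,0],"grip": 1},{"turn": [0,0,0],"slide": [0,0,0],"grip": 1},{"turn": [0,0,0],"slide": [0,0,0],"grip": 1},{"turn": [0,0,0],"slide": [0,0,0],"grip": 1},{"turn": [0,0,0],"slide": [0,0,0],"grip": 1}]}}

```text
t: 4.53
position: [0.4341, 0.3266, 0.0297]
tool_rot: [0.14, 0.99, 0.0, 0.0]
ft_force: [-0.3, 0.3, 5.4]
opening: 0.0285
gripper_force: 39.9
```

Request:
{"fn": "carry_out", "kwargs": {"rows": [{"turn": [0,0,0],"slide": [0,0,-0.5],"grip": 1},{"turn": [0,0,0],"slide": [0,0,-1],"grip": 1},{"turn": [0,0,0],"slide": [0,0,-1],"grip": 1},{"turn": [0,0,0],"slide": [0,0,-1],"grip": 1},{"turn": [0,0,0],"slide": [0,0,-1],"grip": 1},{"turn": [0,0,0],"slide": [0,0,-1],"grip": 1},{"turn": [0,0,0],"slide": [0,0,-0.5],"grip": 1},{"turn": [0,0,0],"slide": [0,0,0],"grip": 1}]}}

```text
t: 5.52
position: [0.4339, 0.3265, 0.1497]
tool_rot: [0.14, 0.99, 0.0, 0.0]
ft_force: [0.5, -0.0, -0.3]
opening: 0.0284
gripper_force: 39.6
```

Run:
```python
from h import *
o,c,P=wrist();show(o);cv2.imwrite("pics/w2.png",c["frame"][...,::-1])
p=o["position"];m=(c["depth"]>0)&(np.hypot(*(P-p)[...,:2].transpose(2,0,1))<.065)&(abs(P[...,2]-p[2])<.03)&(P[...,2]<p[2]+.006)
q=P[m];print(len(q),(cv2.minEnclosingCircle(q[:,:2].astype(np.float32))),np.median(q[:,2])-p[2])
A=np.c_[q[:,:2],np.ones(len(q))];print("tilt",np.linalg.lstsq(A,q[:,2],rcond=None)[0])
```

```text
{'t': 5.525, 'position': [0.4339, 0.3265, 0.1497], 'tool_rot': [0.1399, 0.9902, 0.0003, 0.0003], 'ft_force': [0.4907, -0.0117, -0.3348], 'opening': 0.0284, 'gripper_force': 39.5816}
23721 ((0.4326647222042084, 0.3284783661365509), 0.06085779145359993) -0.00016147845766695257
tilt [0.00067029 0.00017415 0.14919459]
```

View pics/w2.png

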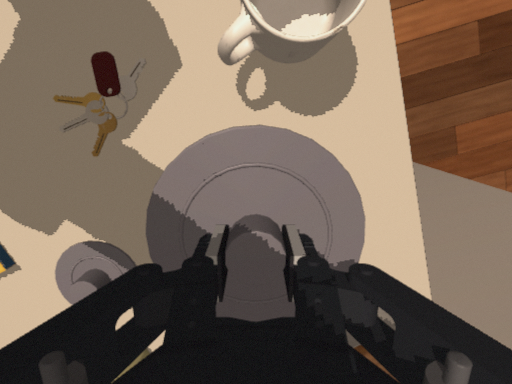

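The lid hangs level in the fingers, with its disc centred near (256,230) and its top level with the TCP. I'm carrying it to the tub.

Request:
{"fn": "carry_out", "kwargs": {"rows": [{"turn": [0,0,0],"slide": [-0.2,-0.5,0],"grip": 1},{"turn": [0,0,0],"slide": [-0.36,-0.96,0],"grip": 1},{"turn": [0,0,0],"slide": [-0.36,-0.96,0],"grip": 1},{"turn": [0,0,0],"slide": [-0.36,-0.96,0],"grip": 1},{"turn": [0,0,0],"slide": [-0.36,-0.96,0],"grip": 1},{"turn": [0,0,0],"slide": [-0.36,-0.96,0],"grip": 1},{"turn": [0,0,0],"slide": [-0.36,-0.96,0],"grip": 1},{"turn": [0,0,0],"slide": [-0.36,-0.96,0],"grip": 1},{"turn": [0,0,0],"slide": [-0.36,-0.96,0],"grip": 1},{"turn": [0,0,0],"slide": [-0.36,-0.96,0],"grip": 1},{"turn": [0,0,0],"slide": [-0.36,-0.96,0],"grip": 1},{"turn": [0,0,0],"slide": [-0.36,-0.96,0],"grip": 1}]}}

```text
t: 7.08
position: [0.4523, 0.0892, 0.1494]
tool_rot: [0.14, 0.99, 0.0, 0.0]
ft_force: [0.1, 0.7, -1.3]
opening: 0.0286
gripper_force: 39.6
```

Request:
{"fn": "carry_out", "kwargs": {"rows": [{"turn": [0,0,0],"slide": [-0.36,-0.96,0],"grip": 1},{"turn": [0,0,0],"slide": [-0.36,-0.96,0],"grip": 1},{"turn": [0,0,0],"slide": [-0.36,-0.96,0],"grip": 1},{"turn": [0,0,0],"slide": [-0.36,-0.96,0],"grip": 1},{"turn": [0,0,0],"slide": [-0.36,-0.96,0],"grip": 1},{"turn": [0,0,0],"slide": [-0.36,-0.96,0],"grip": 1},{"turn": [0,0,0],"slide": [-0.36,-0.96,0],"grip": 1},{"turn": [0,0,0],"slide": [-0.36,-0.96,0],"grip": 1},{"turn": [0,0,0],"slide": [-0.36,-0.96,0],"grip": 1},{"turn": [0,0,0],"slide": [-0.36,-0.96,0],"grip": 1},{"turn": [0,0,0],"slide": [-0.36,-0.96,0],"grip": 1},{"turn": [0,0,0],"slide": [-0.36,-0.84,0],"grip": 1}]}}

```text
t: 8.57
position: [0.4718, -0.1536, 0.1494]
tool_rot: [0.14, 0.99, -0.0, 0.0]
ft_force: [0.3, -0.7, -1.0]
opening: 0.0283
gripper_force: 39.6
```

Request:
{"fn": "carry_out", "kwargs": {"rows": [{"turn": [0,0,0],"slide": [0,0,0.5],"grip": 1},{"turn": [0,0,0],"slide": [0,0,0.5],"grip": 1},{"turn": [0,0,0],"slide": [0,0,0],"grip": 1},{"turn": [0,0,0],"slide": [0,0,0],"grip": 1}]}}

```text
t: 9.07
position: [0.4724, -0.1517, 0.1293]
tool_rot: [0.14, 0.99, 0.0, -0.0]
ft_force: [1.4, 0.1, -0.8]
opening: 0.0286
gripper_force: 39.6
```

Run:
```python
from h import *
o=ctrl.get_obs();show(o)
im=[]
for n in("scene","top"):
    c=ctrl.read_camera(n);P=cloud(c);im.append(c["frame"][...,::-1])
    m=(c["depth"]>0)&(np.hypot(P[...,0]-.4725,P[...,1]+.152)<.075)
    for a,b in((.055,.07),(.118,.136)):
        q=P[m&(P[...,2]>a)&(P[...,2]<b)]
        if len(q)>9: print(n,a,len(q),cv2.minEnclosingCircle(q[:,:2].astype(np.float32)),np.median(q,0).round(4))
cv2.imwrite("pics/s2.png",cv2.resize(im[0][150:330,230:470],(800,600)))
```

```text
{'t': 9.075, 'position': [0.4724, -0.1517, 0.1293], 'tool_rot': [0.1395, 0.9902, 0.0001, -0.0], 'ft_force': [1.4187, 0.0578, -0.7929], 'opening': 0.0286, 'gripper_force': 39.5991}
scene 0.055 397 ((0.4712483584880829, -0.15514393150806427), 0.0601348802447319) [ 0.4581 -0.1746  0.0621]
scene 0.118 1418 ((0.47084128856658936, -0.153950035572052), 0.06164949759840965) [ 0.4571 -0.1682  0.1288]
top 0.055 105 ((0.4692803621292114, -0.11926604807376862), 0.0471951961517334) [ 0.461  -0.1028  0.062 ]
top 0.118 584 ((0.47205910086631775, -0.15068277716636658), 0.06101708114147186) [ 0.4591 -0.1197  0.1287]
```

View pics/s2.png

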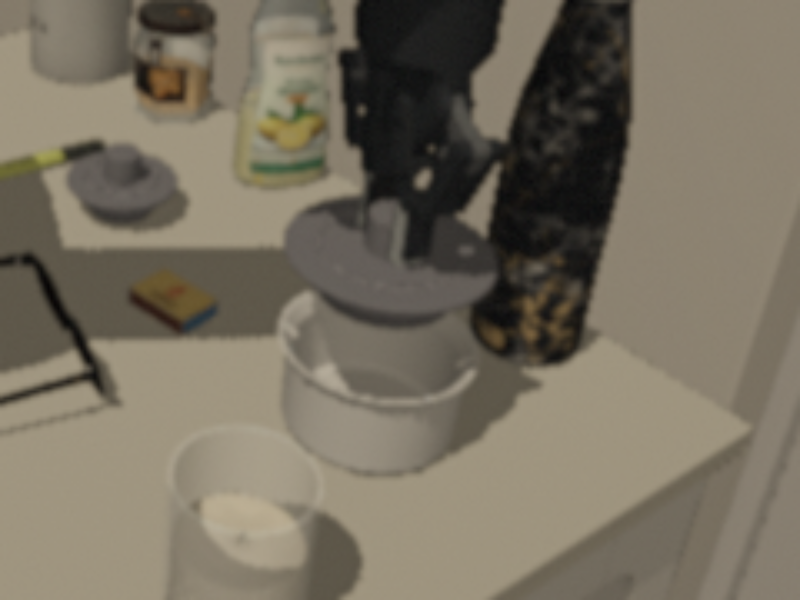

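The camera shows the lid level over the tub's mouth and centred to within 2 mm of the rim in both views. Lid is at about (390,260) in the crop and tub at (375,380). I'm lowering it in.

Request:
{"fn": "carry_out", "kwargs": {"rows": [{"turn": [0,0,0],"slide": [0,0,0.5],"grip": 1},{"turn": [0,0,0],"slide": [0,0,0.5],"grip": 1},{"turn": [0,0,0],"slide": [0,0,0.5],"grip": 1},{"turn": [0,0,0],"slide": [0,0,0.5],"grip": 1},{"turn": [0,0,0],"slide": [0,0,0.4],"grip": 1},{"turn": [0,0,0],"slide": [0,0,0.2],"grip": 1},{"turn": [0,0,0],"slide": [0,0,0],"grip": 1},{"turn": [0,0,0],"slide": [0,0,0],"grip": 1}]}}

```text
t: 10.18
position: [0.4725, -0.1522, 0.0777]
tool_rot: [0.14, 0.99, -0.0, 0.0]
ft_force: [1.0, 0.2, -1.2]
opening: 0.0283
gripper_force: 39.6
```

Request:
{"fn": "carry_out", "kwargs": {"rows": [{"turn": [0,0,0],"slide": [0,0,0.1],"grip": 1},{"turn": [0,0,0],"slide": [0,0,0],"grip": 1},{"turn": [0,0,0],"slide": [0,0,0],"grip": -0.2},{"turn": [0,0,0],"slide": [0,0,0],"grip": -0.2},{"turn": [0,0,0],"slide": [0,0,0],"grip": -0.2},{"turn": [0,0,0],"slide": [0,0,0],"grip": -0.2},{"turn": [0,0,0],"slide": [0,0,-1],"grip": -0.2},{"turn": [0,0,0],"slide": [0,0,-1],"grip": -0.2},{"turn": [0,0,0],"slide": [0,0,-0.5],"grip": -0.2},{"turn": [0,0,0],"slide": [0,0,0],"grip": 1},{"turn": [0,0,0],"slide": [0,0,0],"grip": 1},{"turn": [0,0,0],"slide": [0,0,0],"grip": 1}]}}

```text
t: 11.68
position: [0.4719, -0.152, 0.1244]
tool_rot: [0.14, 0.99, 0.0, -0.001]
ft_force: [0.1, -0.8, 0.0]
opening: 0.0
gripper_force: 0.0
```

```bash
cat > lid.py <<'E'
from h import *
show(ctrl.get_obs())
for n in("scene","top","wrist"):
    if n=="wrist": o,c,P=wrist()
    else: c=ctrl.read_camera(n);P=cloud(c)
    r=np.hypot(P[...,0]-.4725,P[...,1]+.152)
    q=P[(c["depth"]>0)&(r<.07)&(P[...,2]>.06)&(P[...,2]<.086)]
    if len(q)<50: continue
    A=np.c_[q[:,:2]-[.4725,-.152],np.ones(len(q))];s=np.linalg.lstsq(A,q[:,2],rcond=None)[0]
    print(n,len(q),cv2.minEnclosingCircle(q[:,:2].astype(np.float32)),"z med",np.median(q[:,2]).round(4),"plane",s.round(4))
    g=P[(c["depth"]>0)&(r<.03)&(P[...,2]>.09)&(P[...,2]<.105)]
    if len(g)>9: print("  grip",len(g),np.median(g,0).round(4))
    cv2.imwrite(f"pics/l_{n}_{ctrl.get_obs()['t']:.1f}.png",c["frame"][...,::-1])
E
python3 lid.py; ls pics
```

```text
{'t': 11.675, 'position': [0.4719, -0.152, 0.1244], 'tool_rot': [0.1399, 0.9902, 0.0002, -0.0007], 'ft_force': [0.122, -0.7759, 0.0357], 'opening': 0.0, 'gripper_force': 0.0}
scene 1788 ((0.4717145562171936, -0.15422095358371735), 0.06204409524798393) z med 0.0746 plane [0.0265 0.0328 0.0746]
  grip 155 [ 0.4679 -0.1577  0.0983]
top 649 ((0.47205421328544617, -0.15193279087543488), 0.061226096004247665) z med 0.0743 plane [0.0034 0.0153 0.074 ]
wrist 16370 ((0.4722829759120941, -0.15085084736347198), 0.06103793531656265) z med 0.0751 plane [-0.0004  0.0136  0.075 ]
  grip 1193 [ 0.4669 -0.1493  0.0988]
l_scene_11.7.png
l_top_11.8.png
l_wrist_11.8.png
s2.png
scene1.png
top1.png
w1.png
w2.png
```

The lid is resting centred on the catches, with its disc top at 0.0747 against 0.068 when home. I'll press it with the shut fingertips.

Request:
{"fn": "carry_out", "kwargs": {"rows": [{"turn": [0,0,0],"slide": [0,0,0.6],"grip": 1},{"turn": [0,0,0],"slide": [0,0,0.5],"grip": 1},{"turn": [0,0,0],"slide": [0,0,0.1],"grip": 1},{"turn": [0,0,0],"slide": [0,0,0.1],"grip": 1},{"turn": [0,0,0],"slide": [0,0,0.1],"grip": 1},{"turn": [0,0,0],"slide": [0,0,0.05],"grip": 1},{"turn": [0,0,0],"slide": [0,0,0.05],"grip": 1},{"turn": [0,0,0],"slide": [0,0,0],"grip": 1}]}}

```text
t: 12.82
position: [0.4722, -0.1521, 0.0952]
tool_rot: [0.14, 0.99, 0.0, -0.0]
ft_force: [0.5, -0.1, -0.8]
opening: 0.0001
gripper_force: 0.0
```

Request:
{"fn": "carry_out", "kwargs": {"rows": [{"turn": [0,0,0],"slide": [0,0,0.05],"grip": 1},{"turn": [0,0,0],"slide": [0,0,0.05],"grip": 1},{"turn": [0,0,0],"slide": [0,0,0.05],"grip": 1},{"turn": [0,0,0],"slide": [0,0,0],"grip": 1}]}}

```text
t: 13.32
position: [0.4723, -0.1521, 0.0922]
tool_rot: [0.14, 0.99, 0.0, -0.0]
ft_force: [0.1, 0.1, 0.1]
opening: 0.0
gripper_force: 0.0
```

Request:
{"fn": "carry_out", "kwargs": {"rows": [{"turn": [0,0,0],"slide": [0,0,0.05],"grip": 1},{"turn": [0,0,0],"slide": [0,0,0],"grip": 1}]}}

```text
t: 13.58
position: [0.4726, -0.1523, 0.092]
tool_rot: [0.14, 0.99, -0.0, 0.001]
ft_force: [-1.0, 0.4, 4.8]
opening: -0.0
gripper_force: 2.5
```

```bash
python3 lid.py
```

```text
{'t': 13.575, 'position': [0.4726, -0.1523, 0.092], 'tool_rot': [0.1399, 0.9902, -0.0001, 0.0005], 'ft_force': [-0.973, 0.3824, 4.8352], 'opening': -0.0, 'gripper_force': 2.5222}
scene 1674 ((0.4710933566093445, -0.15442296862602234), 0.06211918592453003) z med 0.0683 plane [0.0081 0.0068 0.0688]
  grip 107 [ 0.4647 -0.1596  0.0929]
top 584 ((0.471752405166626, -0.1519959419965744), 0.061151474714279175) z med 0.0676 plane [-0.0013  0.      0.0677]
wrist 19987 ((0.4722261428833008, -0.15166546404361725), 0.06110456958413124) z med 0.0686 plane [ 0.0017 -0.0001  0.0688]
  grip 913 [ 0.4632 -0.1487  0.0927]
```

The lid is home: the disc top reads 0.068 and is level in both the top and wrist views. I'll give it a short firm press to be sure, then retreat.

Request:
{"fn": "carry_out", "kwargs": {"rows": [{"turn": [0,0,0],"slide": [0,0,0.04],"grip": 1},{"turn": [0,0,0],"slide": [0,0,0.04],"grip": 1},{"turn": [0,0,0],"slide": [0,0,0],"grip": 1}]}}

```text
t: 14.1
position: [0.4733, -0.1525, 0.092]
tool_rot: [0.14, 0.99, -0.0, 0.002]
ft_force: [-3.1, 1.0, 14.4]
opening: 0.0001
gripper_force: 6.7
```

Request:
{"fn": "carry_out", "kwargs": {"rows": [{"turn": [0,0,0],"slide": [0,0,-0.5],"grip": 1},{"turn": [0,0,0],"slide": [0,0,-1],"grip": 1},{"turn": [0,0,0],"slide": [0,0,-1],"grip": 1},{"turn": [0,0,0],"slide": [0,0,-1],"grip": 1},{"turn": [0,0,0],"slide": [0,0,-1],"grip": 1},{"turn": [0,0,0],"slide": [0,0,0],"grip": 1},{"turn": [0,0,0],"slide": [0,0,0],"grip": 1}]}}

```text
t: 14.98
position: [0.472, -0.152, 0.1786]
tool_rot: [0.14, 0.99, 0.0, -0.001]
ft_force: [0.8, -0.4, 0.1]
opening: -0.0002
gripper_force: 0.0
```

```bash
python3 lid.py; cp pics/l_scene_*15*.png pics/final.png 2>/dev/null || cp $(ls -t pics/l_scene*|head -1) pics/final.png
```

```text
{'t': 14.975, 'position': [0.472, -0.152, 0.1786], 'tool_rot': [0.1399, 0.9902, 0.0002, -0.0006], 'ft_force': [0.8318, -0.3543, 0.1132], 'opening': -0.0002, 'gripper_force': 0.0}
scene 1726 ((0.4714537560939789, -0.15540187060832977), 0.06179312616586685) z med 0.0683 plane [0.0071 0.0051 0.0688]
  grip 111 [ 0.4708 -0.1562  0.0921]
top 726 ((0.47207143902778625, -0.15253378450870514), 0.06153690069913864) z med 0.0676 plane [-0.0024 -0.0104  0.0682]
  grip 36 [ 0.4742 -0.1468  0.0924]
wrist 11040 ((0.47251707315444946, -0.15154162049293518), 0.06090814992785454) z med 0.0685 plane [-0.0006  0.0003  0.0686]
  grip 896 [ 0.4719 -0.1513  0.0924]
```

View pics/final.png

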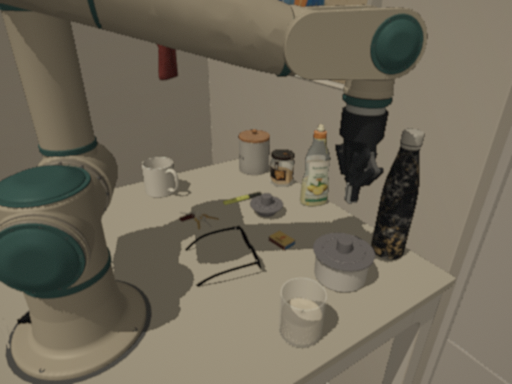

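The picture shows the lid flush on the tub at (343,255), the small lid still at (267,205), and the arm clear of everything.

```bash
python3 -c "from bench import ctrl;print(ctrl.finish_job())"
```

```text
the job is handed in; nothing more can be done
None
```

The large lid is pressed home on the tub, flush and level on the rim, with the tub and the small lid left where they were; I handed the job in at about 15 s of the 42 s limit.

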